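# Turn the jar page of the packing guide

### The arm

A 6-joint arm with a two-finger parallel gripper is mounted at the origin on the work surface; the furniture and walls round the work are solid. World frame = base frame: x ahead of the robot, y to its left, z up, the work surface at z = 0. Lengths are in mm, angles in rad, forces in N, time in s.
With the tool pointing down it reaches from about 325 to 1000 mm from the base axis. Payload 5.1 kg.
Tool frame: the origin (TCP) lies at the very end of the fingers, on their centre line; the grasp point (between the pads) lies 19 mm behind it (robot.grasp_offset is the distance from the TCP to the grasp point, in mm); z points along the fingers, y is the line along which they close (so a half turn about z gives the same grasp; the last joint's range is limited). The gripper opens to 85 mm and grips with 20 to 120 N. Pads are 22 mm wide; open, the fingers measure 114 mm over their backs; the gripper's body (76 mm by 85 mm) begins 54 mm behind the grasp point. The pads swing forward as they close: fully open they stand 13 mm farther back than shut.
Start: joints at [1.123, 0.124, 1.65, -0, 1.367, -0.083], TCP at [231.915, 607.207, 210.522] pointing down, gripper open.
Joint ranges: [-2.61, 2.61], [-1.02, 2.33], [0.03, 2.71], [-1.35, 4.49], [0.32, 2.68], [-2.91, 2.91]. Speed limits (rad/s): [2.57, 2.57, 3.14, 3.14, 3.14, 3.14].

### API

Orientations are given as a rotation vector (axis times angle).
In Python, from bench import robot gives the robot as it stands. The module is installed in compiled form; this text tells all that it offers.
- The arm moves only by the shell command python3 -m handwheel 'ROWS' [OPENING] [FORCE]. ROWS is a JSON object of lists of equal length, an entry for each row: "translation": the shift along the tool's x, y, z in mm, a list of three; "delta_rot": the turn, a rotation vector about the tool's x, y, z in rad, a list of three. A call has 1 to 20 rows; each row is the pose to reach, as a shift and turn from the pose commanded when the call began, along the tool's axes at that moment; what a row does not reach only later rows make up. A row lasts 1/8 s, in which the tool goes at most 62.5 mm and 10.7 degrees, less where a joint would pass 70% of its speed; a pose out of reach is approached as far as the arm can. A call with a gripper value outside its range is refused whole. OPENING is the finger opening in mm, from 0 to 85.4, set as the call begins (- or left out, the last holds). The fingers move at their own pace and stop on an object; FORCE is the grip in N (left out, the last holds). Time passes only in rows, so rows that repeat a pose let the fingers close. It gives the time, the measured TCP pose, the force, the opening and the grip force at its end, in the units of the state.
- robot.get_obs(): the state, without advancing time (a new reading comes with each control period).
- robot.get_image(name): name is "scene" or "top" or "wrist"; returns (picture, depth): 480x640x3 uint8, blue, green, red; 480x640 float32, mm along the optical axis (not along the pixel's ray), 0 where there is no reading.
- robot.get_calibration(name): a dict with "fx", "fy", "cx", "cy" (pixels), "xyz" and "orientation" of the camera in the world. Camera axes: x right, y down, z forward; pixel columns grow to the right and rows downward; lengths in mm; the calibration is good to about 2 mm. The wrist camera is an equidistant fisheye: a pixel r from the principal point sees the ray r / f radians off the axis. A picture is of the moment at which its call begins: read the wrist's pose just before it. get_calibration takes no time and is no camera call; for the wrist camera it gives the pose at the moment of the call.
- robot.sign_off(): hands the job in; it is judged then, once.
The state is a dict: "clock": time; "joints": joint angles; "qvel": joint speeds; "joint_torque": joint torques, N m; "tool_pos": TCP position; "tcp_rot": TCP orientation; "contact_force": force on the tool from outside, world axes, zero at the start; "wrist_torque": the same for the moment, N m; "gripper_width": finger opening in mm; "gripper_force": force on a finger pad.
Only numpy, scipy, OpenCV 4.12 (cv2) and the standard library are available. Lean on these libraries where they do the work, as an engineer would, in place of code of your own. Each camera call takes 0.05 s, during which the arm holds its last target. There are 200 camera calls.

### The job

The next order goes out in square boxes: push the pink-tabbed leaf of the packing guide over its spine with a fingertip until it lies flat on the left page, so that the box page shows. Leave the blue-tabbed leaf lying flat on the right. Turn the leaf gently, without flinging it, pressing hard on it or pinching it, leave everything else on the table where it is, and finish clear of the guide.

Things in the scene. Friction and masses are not known exactly. Their poses are not given: they have to be found in the camera images.
- guide: packing guide, a flip-page stand fixed to the table: white deck 180 (its x) by 236 (its y), top 40 above the table, on a narrower foot. Origin: centre of its underside, on the table. x runs along the spine rod, y towards the left page, z up. On the left half a fixed cream page block, top 46 above the table. Both leaves turn on the spine rod.
- spine (a point): middle of the spine rod, which is the hinge axis of both leaves (along the guide's x axis); 48.5 above the table, straight above the guide's origin.
- pink_leaf (a joint): upper leaf (pink tab, picture of a jar): 0 = flat on the right half (guide's -y), pi/2 upright, pi (stop) = flat on the left half (+y). Starts on the right, a little ajar. Rigid, 4 thick, mid-plane through the hinge axis, 160 along the spine, 12 to 118 from the axis, tab on to 146. 50 to 90 g; a stiff hinge (0.08 N m) holds it at any angle: about 1 N at the tab moves it.
- pink_leaf_tab (a point): on the pink tab, mid-thickness, 132 from the hinge axis, 45 from the spine's middle towards the guide's +x. The tab is 50 long along the spine, 4 thick, and juts 28 past the deck's edge (118 from the axis), with free space under it down to the table. Its axes turn with the leaf; at joint 0 they are the guide's.
- blue_leaf (a joint): angle of the lower leaf, with the blue tab and a picture of a square box, same size, hinge and sense: it lies flat at 0 on the right half, under the pink leaf (its mid-plane 5.5 below the hinge axis), and must stay.
- blue_leaf_tab (a point): on the blue tab, which is like the pink one but 45 from the spine's middle towards the guide's -x (nearer the robot), mid-thickness 43 above the table.
- cookie_jar_0: clear cookie jar with a pink lid, 90 across, 121 high; loose bystander, origin at the centre of its underside. Leave alone.
- tape_clear: roll of brown packing tape lying flat, 96 across, 48 high; loose bystander, origin at the centre of its underside. Leave alone.
- pink_lid_spare: pink jar lid, 90 across, 20 high; loose bystander, origin at the centre of its underside. Leave alone.
- label_roll: roll of round stickers lying flat, 79 across, 36 high; loose bystander, origin at the centre of its underside. Leave alone.
- ribbon_spool: ribbon spool lying flat, 69 across, 15 high; loose bystander, origin at the centre of its underside. Leave alone.
- cookie_4: small cookie, 38x29x19, just beyond the guide; loose bystander, origin at the centre of its underside. Leave alone.
- marker: marker pen, 135 long, 17 thick, lying along the guide's near edge; loose bystander, origin at the centre of its underside. Leave alone.
- cookie_2: small cookie, 35x36x18; loose bystander, origin at the centre of its underside. Leave alone.
- impulse_sealer: blue heat sealer, 398 long, 96 wide, 96 high, fixed, along the left edge of the table; origin at the centre of its underside.
- nozzle_box: clear box of piping nozzles, 93x130x40, fixed, at the right edge of the table; origin at the centre of its underside.
- twist_timer: red and white kitchen timer, 66 across, 49 high, fixed, at the back; origin at the centre of its underside.

How it is judged:
By the outcome, as a careful person would: the job done as asked, in the order asked, and still so for the second after the job is handed in, with the robot touching nothing.
It also fails if it takes over 43 s, if anything falls off the work surface, if the arm or the gripper's body presses on something with over 40 N, if the wrist force passes 120 N, or if a joint passes its speed limit or range.

## Working session

There is one attempt and no reset: what is moved stays moved. The work goes in short steps, Python scripts to look and compute and a shell command to move; the robot and the scene stay as the last step left them, time stands still between calls to the robot, and variables do not carry over. Pictures are saved under pics/ and viewed, at most 10 in all, crops included, and the job is handed in when it is done.

```bash
mkdir -p pics; cat > h.py <<'E'
import numpy as np,cv2
from scipy.spatial.transform import Rotation as R
from bench import robot
def cam(n):
    c=robot.get_calibration(n); im,d=robot.get_image(n); return c,im,d
def Rm(o):
    o=np.array(o,float)
    return o if o.shape==(3,3) else (R.from_rotvec(o) if o.size==3 else R.from_quat(o)).as_matrix()
def pts(c,d):
    v,u=np.mgrid[:480,:640]
    p=np.stack([(u-c['cx'])/c['fx']*d,(v-c['cy'])/c['fy']*d,d],-1)
    return p@Rm(c['orientation']).T+np.array(c['xyz'])
E
python3 - <<'E'
from h import *
o=robot.get_obs();print(o)
for n in('scene','top'):
    c,im,d=cam(n);print(n,c);cv2.imwrite(f'pics/{n}0.png',im);np.savez(f'{n}0.npz',im=im,d=d,p=pts(c,d))
E
```

```text
{'clock': 0.0, 'joints': array([ 1.12341226e+00,  1.24485051e-01,  1.65168808e+00,  1.75047472e-05,
        1.36748721e+00, -8.25403287e-02]), 'qvel': array([ 0.00051958,  0.00083207, -0.00032869, -0.00061033, -0.00096053,
        0.00080279]), 'joint_torque': array([ 1.74831821e-03, -4.23604381e+01, -3.65456808e+01,  8.10032157e-05,
        7.08210093e-03,  9.15338717e-06]), 'tool_pos': array([231.62346056, 606.62831315, 209.25771324]), 'tcp_rot': array([-0.56982591, -3.0889136 ,  0.00312697]), 'contact_force': array([ 0.01976396, -0.0333921 , -0.19089872]), 'wrist_torque': array([-0.04909675,  0.0098762 , -0.02528916]), 'gripper_force': 0.0, 'gripper_width': 85.68871817615928}
scene {'fx': 510.40143369384475, 'fy': 510.40143369384475, 'cx': 315.1783427263975, 'cy': 230.21911547396604, 'xyz': array([  29.52304929, -788.75295882, 1044.63887038]), 'orientation': array([-2.32582331,  0.60666808, -0.241998  ])}
top {'fx': 592.6788059460062, 'fy': 592.6788059460062, 'cx': 314.0421106855085, 'cy': 237.67757049978576, 'xyz': array([ 355.04790321,  -23.31426068, 1666.29968623]), 'orientation': array([-2.1959244 ,  2.1580501 , -0.08022629])}
```

View pics/scene0.png

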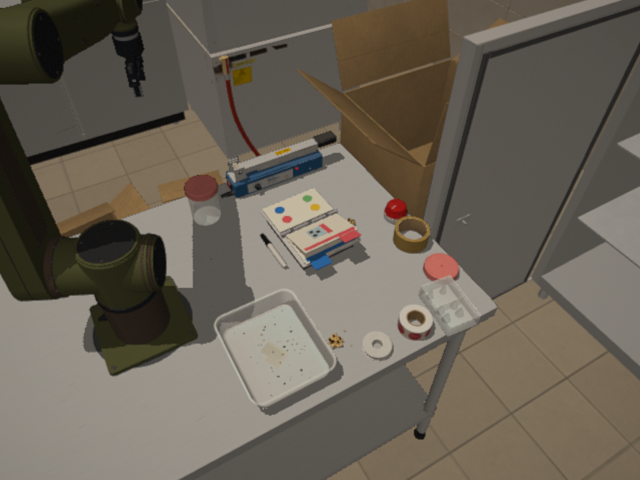

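View pics/top0.png

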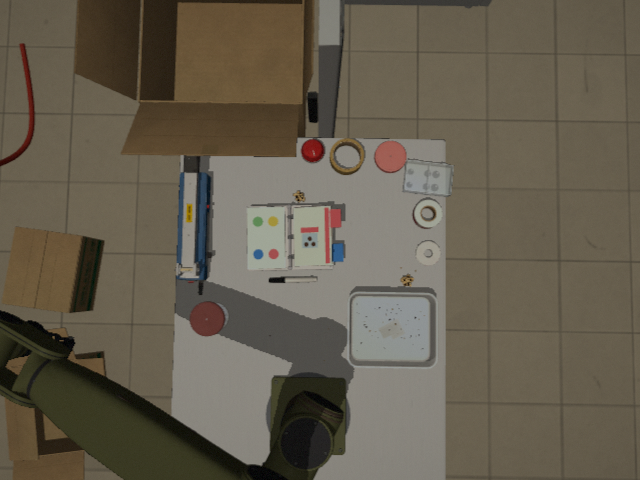

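The scene view shows the guide around (310,228), with the pink tab at (349,238) and the blue tab at (321,262). In the top view the guide is at (290,238), the pink tab at (336,218), the blue tab at (338,252), the marker at (293,280) and cookie_4 at (299,197).

```bash
python3 - <<'E'
from h import *
z=np.load('top0.npz');im,p=z['im'],z['p'];hsv=cv2.cvtColor(im,cv2.COLOR_BGR2HSV)
def box(n,m,x0,x1,y0,y1,img=None):
    k=np.zeros(m.shape,bool);k[y0:y1,x0:x1]=1;k&=m;q=p[k]
    v,u=np.nonzero(k);print(n,len(q),'px',u.mean().round(1),v.mean().round(1),'med',np.median(q,0).round(1),'z5-95',np.percentile(q[:,2],[5,95]).round(1))
    return k
h,s,v=hsv[...,0],hsv[...,1],hsv[...,2]
box('pinktab',((h<12)|(h>168))&(s>90),332,346,205,232)
box('bluetab',(h>95)&(h<125)&(s>120),332,348,238,265)
guide=(p[...,2]>30)&(p[...,2]<90)
k=np.zeros_like(guide);k[195:275,240:350]=guide[195:275,240:350]
kk=k.copy();kk[:,331:]=0
cn,_=cv2.findContours(kk.astype(np.uint8),cv2.RETR_EXTERNAL,cv2.CHAIN_APPROX_NONE)
c=max(cn,key=cv2.contourArea);print(cv2.minAreaRect(c))
# left page plane corners
L=k.copy();L[:,284:]=0;cn,_=cv2.findContours(L.astype(np.uint8),cv2.RETR_EXTERNAL,cv2.CHAIN_APPROX_NONE)
c=max(cn,key=cv2.contourArea);r=cv2.minAreaRect(c);print(r)
for b in cv2.boxPoints(r): 
    uu,vv=np.clip(b.round().astype(int),0,639);print(b,p[vv,uu].round(1))
# profile across the leaf
for row in (218,252,235):
    print([tuple(p[row,u].round(0).astype(int)) for u in range(246,350,6)])
# bystanders z check
print('marker',p[280,293],'cookie4',p[197,299])
cv2.imwrite('pics/topcrop.png',cv2.resize(im[190:300,230:360],None,fx=5,fy=5,interpolation=cv2.INTER_CUBIC))
E
```

```text
pinktab 166 px 335.9 217.7 med [536.3 -69.3  86.5] z5-95 [80.4 93.2]
bluetab 187 px 337.0 252.1 med [447.4 -74.7  44.5] z5-95 [38.7 51.1]
((288.9956970214844, 236.79795837402344), (65.58090209960938, 83.38539123535156), 88.78113555908203)
((265.0, 237.5), (65.0, 36.0), 90.0)
[247. 205.] [579.1 181.   -0.7]
[283. 205.] [575.   76.2  42.5]
[283. 270.] [396.8  75.   -3.7]
[247. 270.] [ 3.95e+02  1.76e+02 -3.00e-01]
[(np.int64(542), np.int64(183), np.int64(-4)), (np.int64(538), np.int64(161), np.int64(40)), (np.int64(537), np.int64(144), np.int64(48)), (np.int64(537), np.int64(127), np.int64(48)), (np.int64(538), np.int64(111), np.int64(44)), (np.int64(538), np.int64(94), np.int64(46)), (np.int64(539), np.int64(78), np.int64(43)), (np.int64(539), np.int64(62), np.int64(44)), (np.int64(538), np.int64(45), np.int64(56)), (np.int64(538), np.int64(28), np.int64(58)), (np.int64(538), np.int64(12), np.int64(62)), (np.int64(538), np.int64(-5), np.int64(62)), (np.int64(536), np.int64(-21), np.int64(79)), (np.int64(537), np.int64(-37), np.int64(75)), (np.int64(536), np.int64(-53), np.int64(84)), 
[... 1177 characters left out ...]
.int64(43)), (np.int64(492), np.int64(94), np.int64(41)), (np.int64(491), np.int64(77), np.int64(48)), (np.int64(492), np.int64(60), np.int64(46)), (np.int64(491), np.int64(44), np.int64(53)), (np.int64(491), np.int64(27), np.int64(61)), (np.int64(491), np.int64(11), np.int64(62)), (np.int64(491), np.int64(-6), np.int64(71)), (np.int64(491), np.int64(-22), np.int64(73)), (np.int64(491), np.int64(-38), np.int64(80)), (np.int64(491), np.int64(-54), np.int64(80)), (np.int64(498), np.int64(-73), np.int64(0)), (np.int64(498), np.int64(-90), np.int64(-1)), (np.int64(499), np.int64(-106), np.int64(-1))]
marker [369.08120392  45.4490755   16.53871011] cookie4 [602.58194973  33.52661846  11.75595693]
```

View pics/topcrop.png

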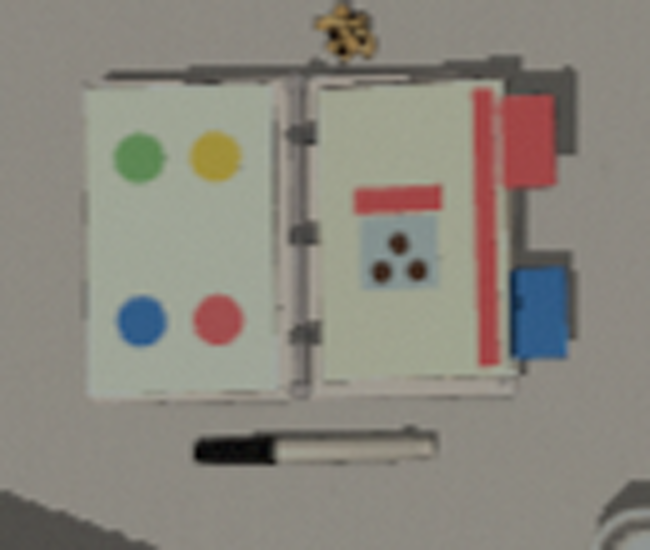

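The crop shows the spine at (302,230), the pink tab at (528,140) raised clear of the deck, the blue tab at (540,312), and the marker and cookie clear of the right side. So the spine is at about (491, 57), yaw is about 0, and the pink leaf is about 16° ajar.

```bash
cat > go.py <<'E'
import sys
from h import *
# usage: go.py 'y,z,phi[,x]' ... -> rows (translation, delta_rot) from the measured pose
def pose(phi):
    s,c=np.sin(np.radians(phi)),np.cos(np.radians(phi)); return np.array([[0,1,0],[c,0,s],[s,0,-c]],float)
o=robot.get_obs();T=np.array(o['tool_pos']);A=R.from_rotvec(o['tcp_rot']).as_matrix()
print('t',o['clock'],'tcp',T.round(1),'F',o['contact_force'].round(1),'q',o['joints'].round(2))
def show(x,y,z,phi,tag=''):
    t=A.T@(np.array([x,y,z])-T); r=R.from_matrix(A.T@pose(phi)).as_rotvec()
    print(tag,'->',(round(x),round(y),round(z),phi),t.round(0).tolist(),r.round(3).tolist())
def leaf(th,phi,r,x=536,pen=0):
    a=np.radians(th);f=np.radians(phi);S=np.array([57,48.5])
    P=S+r*np.array([-np.cos(a),np.sin(a)])+(2-pen)*np.array([-np.sin(a),-np.cos(a)])
    y,z=P-11*np.array([np.cos(f),np.sin(f)]);show(x,y,z,phi,f'th{th} r{r}')
for a in sys.argv[1:]:
    k,*v=a.split(',');v=[float(q) for q in v]
    show(*v) if k=='p' else leaf(*v)
E
python3 go.py p,536,-150,240,0 p,536,-150,240,60
```

```text
t 0.1 tcp [231.7 606.7 209.3] F [-0.2  0.  -0. ] q [ 1.12  0.12  1.65 -0.    1.37 -0.08]
 -> (536, -150, 240, 0.0) [-554.0, -598.0, -30.0] [-0.002, 0.001, 1.206]
 -> (536, -150, 240, 60.0) [-554.0, -598.0, -30.0] [-0.63, 0.914, 1.088]
```

```bash
python3 -m handwheel '{"translation":[[-150,-160,-30],[-554,-598,-30],[-554,-598,-30],[-554,-598,-30],[-554,-598,-30],[-554,-598,-30],[-554,-598,-30],[-554,-598,-30],[-554,-598,-30],[-554,-598,-30],[-554,-598,-30],[-554,-598,-30],[-554,-598,-30],[-554,-598,-30],[-554,-598,-30],[-554,-598,-30],[-554,-598,-30],[-554,-598,-30]],"delta_rot":[[0,0,0.15],[0,0,0.3],[0,0,0.5],[0,0,0.7],[0,0,0.9],[0,0,1.1],[0,0,1.206],[0,0,1.206],[0,0,1.206],[0,0,1.206],[0,0,1.206],[0,0,1.206],[0,0,1.206],[0,0,1.206],[0,0,1.206],[0,0,1.206],[0,0,1.206],[0,0,1.206]]}' 0 20; python3 go.py p,536,-150,240,60 p,536,-150,120,60 p,536,-130,84,60
```

```text
clock: 2.35
tool_pos: [536.0, -148.2, 240.7]
tcp_rot: [2.22, 2.223, 0.0]
contact_force: [-0.7, -0.0, 0.6]
gripper_width: -0.0
gripper_force: 0.0
t 2.35 tcp [ 536.  -148.2  240.7] F [-0.7 -0.   0.6] q [-0.37 -0.1   1.83  0.    1.42 -0.37]
 -> (536, -150, 240, 60.0) [-2.0, -0.0, 1.0] [-0.0, 1.047, 0.001]
 -> (536, -150, 120, 60.0) [-2.0, -0.0, 121.0] [-0.0, 1.047, 0.001]
 -> (536, -130, 84, 60.0) [18.0, -0.0, 157.0] [-0.0, 1.047, 0.001]
```

```bash
python3 -m handwheel '{"translation":[[-2,0,0],[-2,0,0],[-2,0,0],[-2,0,0],[-2,0,0],[-2,0,0],[-2,0,0],[-2,0,40],[-2,0,80],[-2,0,121],[-2,0,121]],"delta_rot":[[0,0.17,0],[0,0.35,0],[0,0.52,0],[0,0.7,0],[0,0.87,0],[0,1.047,0],[0,1.047,0],[0,1.047,0],[0,1.047,0],[0,1.047,0],[0,1.047,0]]}'; python3 go.py p,536,-130,84,60 p,536,-72,50,60; python3 - <<'E'
from h import *
c,im,d=cam('scene');cv2.imwrite('pics/s1.png',cv2.resize(im[150:300,200:420],None,fx=3.5,fy=3.5))
E
```

```text
clock: 3.72
tool_pos: [535.1, -149.4, 118.1]
tcp_rot: [-1.582, -1.581, -0.91]
contact_force: [0.1, -1.6, 0.8]
gripper_width: 0.3
gripper_force: 0.0
t 3.725 tcp [ 535.1 -149.4  118.1] F [ 0.1 -1.6  0.8] q [-0.73  0.41  1.74  0.72  1.78 -0.88]
 -> (536, -130, 84, 60.0) [-20.0, 1.0, 34.0] [-0.003, -0.001, -0.002]
 -> (536, -72, 50, 60.0) [-20.0, 1.0, 101.0] [-0.003, -0.001, -0.002]
```

View pics/s1.png

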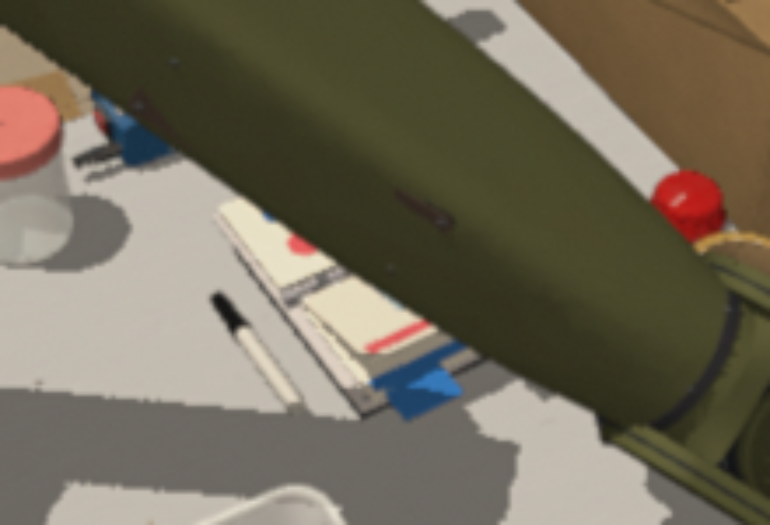

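The arm hides most of the guide in this view. The pink leaf's edge at (400,335) is still ajar above the blue tab at (425,390). I'll insert the finger under the tab.

```bash
python3 -m handwheel '{"translation":[[-10,1,17],[-20,1,34],[-20,1,55],[-20,1,78],[-20,1,101],[-20,1,101],[-20,1,101]],"delta_rot":[[0,0,0],[0,0,0],[0,0,0],[0,0,0],[0,0,0],[0,0,0],[0,0,0]]}'; python3 go.py p,536,-70,62,60 l,22,60,128 l,30,60,126 l,40,55,126 l,50,50,126 l,60,42,126
```

```text
clock: 4.65
tool_pos: [537.4, -73.7, 52.0]
tcp_rot: [-1.584, -1.584, -0.914]
contact_force: [-0.4, -0.5, 0.2]
gripper_width: -0.0
gripper_force: 0.0
t 4.65 tcp [537.4 -73.7  52. ] F [-0.4 -0.5  0.2] q [-0.64  0.44  1.84  0.77  1.63 -0.91]
 -> (536, -70, 62, 60.0) [11.0, -1.0, -2.0] [0.0, 0.001, 0.001]
th22.0 r128.0 -> (536, -68, 85, 60.0) [32.0, -1.0, -12.0] [0.0, 0.001, 0.001]
th30.0 r126.0 -> (536, -59, 100, 60.0) [49.0, -1.0, -11.0] [0.0, 0.001, 0.001]
th40.0 r126.0 -> (536, -47, 119, 55.0) [71.0, -1.0, -11.0] [0.0, -0.087, 0.001]
th50.0 r126.0 -> (536, -33, 135, 50.0) [93.0, -1.0, -6.0] [0.0, -0.174, 0.001]
th60.0 r126.0 -> (536, -16, 149, 42.0) [113.0, -1.0, 1.0] [0.0, -0.314, 0.001]
```

```bash
python3 - <<'E'
from h import *
c,im,d=cam('wrist');cv2.imwrite('pics/w1.png',im)
E
```

```text
(no output)
```

View pics/w1.png

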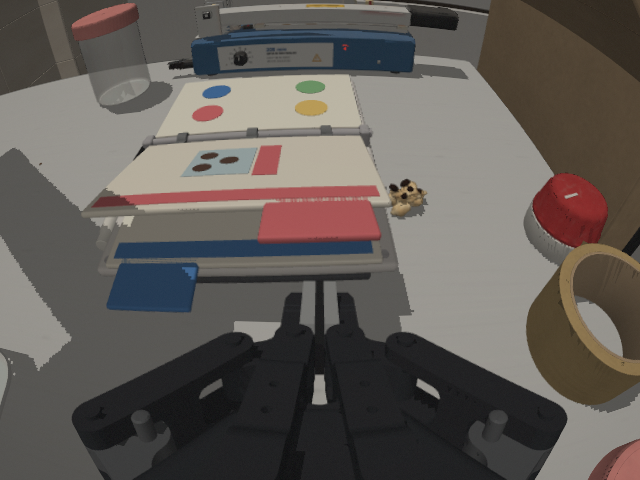

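The wrist view shows the pink tab at (320,220), its near edge at row 242, and the fingertips at (320,285). I'll get the tab's position from depth to confirm the tip is under it.

```bash
python3 - <<'E'
from h import *
c,im,d=cam('wrist');print(c)
f=c['fx'];M=Rm(c['orientation'])
for n,(u,v) in dict(tabfrontL=(266,236),tabfrontR=(372,234),tabmid=(320,220),leafR=(370,165),leafedgeL=(110,208),deckR=(385,264),tip=(312,290),bluetab=(155,285),page=(260,105)).items():
    a=np.array([u-c['cx'],v-c['cy']]);r=np.hypot(*a);t=r/f
    ray=np.array([*(a/r*np.sin(t)),np.cos(t)]);z=np.median(d[v-1:v+2,u-1:u+2])
    print(n,z.round(0),(M@(ray/ray[2]*z)+c['xyz']).round(0))
E
```

```text
{'fx': 371.64829954431775, 'fy': 371.64829954431775, 'cx': 319.0489367321533, 'cy': 229.2846545327847, 'xyz': array([ 536.78666631, -177.17250712,  201.4840685 ]), 'orientation': array([-2.39982556e+00, -1.13524314e-03, -3.84799700e-04])}
tabfrontL 147.0 [516. -80.  91.]
tabfrontR 148.0 [558. -79.  91.]
tabmid 157.0 [537. -68.  89.]
leafR 210.0 [566.  -8.  72.]
leafedgeL 170.0 [430. -54.  84.]
deckR 201.0 [573. -55.  40.]
tip 144.0 [534. -98.  79.]
bluetab 184.0 [449. -75.  46.]
page 308.0 [485. 110.  47.]
```

```bash
python3 -m handwheel '{"translation":[[8,-1,-3],[16,-1,-6],[22,-1,-9],[28,-1,-11],[32,-1,-12],[38,-1,-12],[43,-1,-11],[49,-1,-11],[55,-1,-11],[60,-1,-11],[66,-1,-11],[71,-1,-11],[77,-1,-10],[82,-1,-9],[88,-1,-7],[93,-1,-6],[93,-1,-6]],"delta_rot":[[0,0,0],[0,0,0],[0,0,0],[0,0,0],[0,0,0],[0,0,0],[0,0,0],[0,0,0],[0,-0.02,0],[0,-0.04,0],[0,-0.065,0],[0,-0.087,0],[0,-0.11,0],[0,-0.13,0],[0,-0.15,0],[0,-0.174,0],[0,-0.174,0]]}'; python3 go.py l,60,42,124 l,70,34,124 l,80,26,124 l,90,20,122 l,100,12,120 ; python3 - <<'E'
from h import *
c,im,d=cam('wrist');cv2.imwrite('pics/w2.png',im)
E
```

```text
clock: 6.88
tool_pos: [536.4, -32.0, 136.0]
tcp_rot: [-1.702, -1.704, -0.794]
contact_force: [-0.0, -0.7, 0.2]
gripper_width: -0.3
gripper_force: 0.0
t 6.875 tcp [536.4 -32.  136. ] F [-0.  -0.7  0.2] q [-0.54  0.18  1.91  0.72  1.59 -0.73]
th60.0 r124.0 -> (536, -15, 148, 42.0) [20.0, -0.0, 6.0] [0.0, -0.139, 0.002]
th70.0 r124.0 -> (536, 4, 158, 34.0) [40.0, -0.0, 13.0] [0.001, -0.278, 0.001]
th80.0 r124.0 -> (536, 24, 165, 26.0) [58.0, -0.0, 24.0] [0.001, -0.418, 0.001]
th90.0 r122.0 -> (536, 45, 167, 20.0) [73.0, -0.0, 39.0] [0.001, -0.523, 0.001]
th100.0 r120.0 -> (536, 65, 165, 12.0) [85.0, -0.0, 56.0] [0.001, -0.662, 0.001]
```

View pics/w2.png

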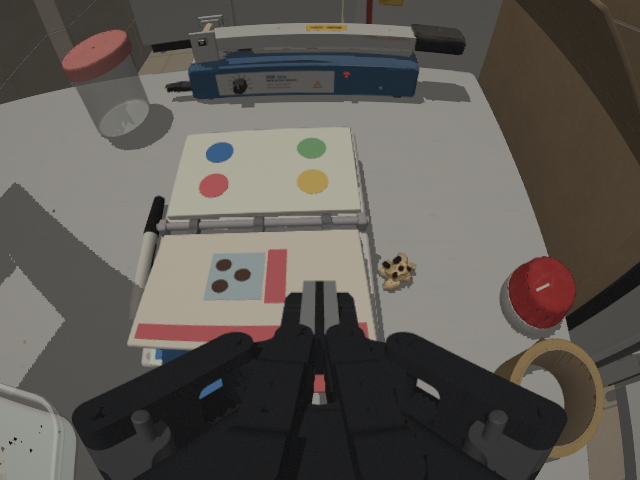

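The finger is now above the leaf: its tips at (320,290) cover the leaf, and the tab's pink shows beneath it at (318,385). So it slipped past. I'll measure the leaf's angle now.

```bash
python3 - <<'E'
from h import *
c,im,d=cam('wrist')
f=c['fx'];M=Rm(c['orientation'])
for n,(u,v) in dict(leaf1=(155,250),leaf1b=(140,320),leaf2=(250,240),leaf2b=(250,330),leafR=(355,240),leafRb=(355,325),tip=(312,287),tip2=(328,287),shaft=(310,310),pink=(318,382),page=(260,160)).items():
    a=np.array([u-c['cx'],v-c['cy']]);r=np.hypot(*a);t=r/f
    ray=np.array([*(a/r*np.sin(t)),np.cos(t)]);z=np.median(d[v-1:v+2,u-1:u+2])
    p=M@(ray/ray[2]*z)+c['xyz'];print(n,z.round(0),p.round(0),'th',np.degrees(np.arctan2(p[2]-50.5,57-p[1])).round(1))
E
```

```text
leaf1 341.0 [374.  58.   2.] th -91.3
leaf1b 224.0 [416. -39.  79.] th 16.8
leaf2 282.0 [482.  37.  58.] th 20.5
leaf2b 221.0 [493. -42.  81.] th 17.1
leafR 281.0 [563.  37.  59.] th 22.2
leafRb 126.0 [548. -68. 177.] th 45.2
tip 146.0 [533. -49. 165.] th 47.3
tip2 145.0 [539. -49. 166.] th 47.4
shaft 129.0 [532. -63. 177.] th 46.5
pink 195.0 [535. -75.  90.] th 16.9
page 342.0 [480. 131.  47.] th -177.5
```

```bash
python3 - <<'E'
from h import *
o=robot.get_obs();A=R.from_rotvec(o['tcp_rot']).as_matrix()
c,im,d=cam('wrist')
f=c['fx'];M=Rm(c['orientation'])
for u in (308,313,330):
  for v in range(276,312,3):
    a=np.array([u-c['cx'],v-c['cy']]);r=np.hypot(*a);t=r/f
    ray=np.array([*(a/r*np.sin(t)),np.cos(t)]);z=d[v,u]
    p=M@(ray/ray[2]*z)+c['xyz'];print(u,v,im[v,u],'tool',(A.T@(p-o['tool_pos'])).round(0))
print('cam',A.T@(c['xyz']-o['tool_pos']))
E
```

```text
308 276 [147 163 170] tool [-29.  -8.  69.]
308 279 [148 163 170] tool [-30.  -8.  65.]
308 282 [ 99 102 102] tool [ 11.  -5. -26.]
308 285 [ 98 100 101] tool [ 12.  -5. -30.]
308 288 [100 102 103] tool [ 12.  -5. -32.]
308 291 [ 98 101 102] tool [ 12.  -5. -34.]
308 294 [ 99 101 102] tool [ 12.  -5. -37.]
308 297 [100 101 103] tool [ 12.  -5. -40.]
308 300 [ 98 101 102] tool [ 12.  -5. -42.]
308 303 [100 102 103] tool [ 12.  -5. -45.]
308 306 [100 101 102] tool [ 12.  -5. -48.]
308 309 [ 98 101 102] tool [ 12.  -5. -49.]
313 276 [148 164 171] tool [-29.  -5.  69.]
313 279 [148 163 170] tool [-30.  -5.  66.]
313 282 [ 98 101 101] tool [ 12.  -3. -27.]
313 285 [ 99 102 102] tool [ 12.  -3. -30.]
313 288 [ 99 101 102] tool [ 12.  -3. -33.]
313 291 [ 98 101 102] tool [ 12.  -3. -35.]
313 294 [ 98 101 101] tool [ 12.  -3. -37.]
313 297 [ 99 101 102] tool [ 12.  -3. -40.]
313 300 [ 98 100 101] tool [ 12.  -3. -42.]
313 303 [ 99 101 102] tool [ 12.  -3. -45.]
313 306 [ 98 101 101] tool [ 12.  -3. -47.]
313 309 [ 98 101 101] tool [ 12.  -3. -50.]
330 276 [148 164 170] tool [-29.   7.  68.]
330 279 [148 163 171] tool [-30.   7.  66.]
330 282 [ 99 101 102] tool [ 12.   4. -27.]
330 285 [ 99 102 102] tool [ 12.   4. -30.]
330 288 [100 102 102] tool [ 12.   4. -32.]
330 291 [ 99 102 103] tool [ 12.   3. -35.]
330 294 [ 98 100 101] tool [ 12.   3. -38.]
330 297 [ 98 101 101] tool [ 12.   3. -40.]
330 300 [ 97 100 101] tool [ 12.   3. -42.]
330 303 [ 98 102 103] tool [ 12.   3. -44.]
330 306 [ 99 102 102] tool [ 12.   3. -47.]
330 309 [ 99 102 103] tool [ 12.   3. -49.]
cam [  77.53792651   -0.67639314 -164.10303012]
```

The visible fingertips end about 25 mm behind the reported TCP, so the finger passed outside the tab and the leaf didn't move. I'll add that offset, back out and retry.

```bash
sed -i 's/y,z=P-11\*np.array(\[np.cos(f),np.sin(f)\])/y,z=P-12*np.array([np.cos(f),np.sin(f)])+25*np.array([np.sin(f),-np.cos(f)])/' go.py; python3 go.py p,536,-105,190,60 p,536,-115,85,60 p,536,-50,47.5,60
```

```text
t 7.025 tcp [536.  -32.3 135. ] F [ 0.1  0.6 -0.5] q [-0.54  0.18  1.91  0.72  1.59 -0.73]
 -> (536, -105, 190, 60.0) [-5.0, 0.0, -91.0] [-0.0, 0.174, -0.0]
 -> (536, -115, 85, 60.0) [-91.0, 0.0, -31.0] [-0.0, 0.174, -0.0]
 -> (536, -50, 48, 60.0) [-78.0, 0.0, 43.0] [-0.0, 0.174, -0.0]
```

```bash
python3 -m handwheel '{"translation":[[-2,0,-30],[-4,0,-60],[-5,0,-91],[-5,0,-91],[-35,0,-70],[-63,0,-50],[-91,0,-31],[-91,0,-31],[-89,0,-10],[-84,0,15],[-78,0,43],[-78,0,43],[-78,0,43]],"delta_rot":[[0,0.05,0],[0,0.1,0],[0,0.174,0],[0,0.174,0],[0,0.174,0],[0,0.174,0],[0,0.174,0],[0,0.174,0],[0,0.174,0],[0,0.174,0],[0,0.174,0],[0,0.174,0],[0,0.174,0]]}'; python3 go.py l,22,60,125 l,30,60,125 l,40,55,124 l,50,50,124 l,60,42,124; python3 - <<'E'
from h import *
c,im,d=cam('wrist');cv2.imwrite('pics/w3.png',im)
E
```

```text
clock: 8.65
tool_pos: [536.4, -49.1, 48.4]
tcp_rot: [-1.583, -1.585, -0.914]
contact_force: [0.1, 0.6, 0.4]
gripper_width: 0.1
gripper_force: 0.0
t 8.65 tcp [536.4 -49.1  48.4] F [0.1 0.6 0.4] q [-0.6   0.42  1.88  0.79  1.61 -0.91]
th22.0 r125.0 -> (536, -44, 71, 60.0) [22.0, -0.0, -7.0] [-0.0, 0.001, 0.001]
th30.0 r125.0 -> (536, -37, 86, 60.0) [39.0, -0.0, -8.0] [-0.0, 0.001, 0.001]
th40.0 r124.0 -> (536, -26, 103, 55.0) [59.0, -0.0, -7.0] [-0.0, -0.086, 0.001]
th50.0 r124.0 -> (536, -13, 117, 50.0) [77.0, -0.0, -3.0] [-0.0, -0.174, 0.001]
th60.0 r124.0 -> (536, 1, 128, 42.0) [94.0, -0.0, 3.0] [-0.0, -0.313, 0.001]
```

View pics/w3.png

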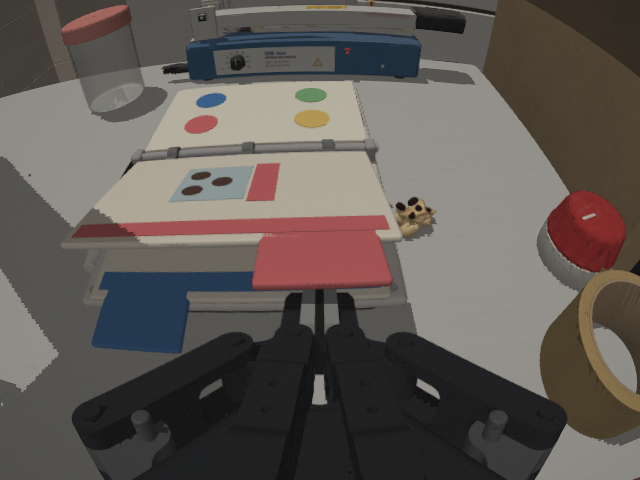

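The tab's near edge, at row 288, now covers the fingertips, so the finger is under the tab. I'll lift.

```bash
python3 -m handwheel '{"translation":[[6,0,-1],[11,0,-3],[17,0,-5],[22,0,-6],[26,0,-7],[30,0,-7],[35,0,-7],[39,0,-7],[44,0,-7],[49,0,-7],[54,0,-7],[59,0,-6],[64,0,-5],[68,0,-4],[73,0,-3],[77,0,-2],[77,0,-2]],"delta_rot":[[0,0,0],[0,0,0],[0,0,0],[0,0,0],[0,0,0],[0,0,0],[0,0,0],[0,0,0],[0,-0.02,0],[0,-0.04,0],[0,-0.065,0],[0,-0.087,0],[0,-0.11,0],[0,-0.13,0],[0,-0.15,0],[0,-0.174,0],[0,-0.174,0]]}'; python3 go.py l,50,50,124 l,60,42,124 l,70,34,122 l,80,26,120 l,90,20,118 l,100,12,116; python3 - <<'E'
from h import *
c,im,d=cam('wrist');cv2.imwrite('pics/w4.png',im)
E
```

```text
clock: 10.82
tool_pos: [536.3, -12.3, 116.2]
tcp_rot: [-1.701, -1.704, -0.794]
contact_force: [0.1, 0.0, 0.0]
gripper_width: -0.1
gripper_force: 0.0
t 10.825 tcp [536.3 -12.3 116.2] F [0.1 0.  0. ] q [-0.51  0.19  1.94  0.73  1.55 -0.74]
th50.0 r124.0 -> (536, -13, 117, 50.0) [0.0, -0.0, -1.0] [0.0, 0.0, 0.001]
th60.0 r124.0 -> (536, 1, 128, 42.0) [18.0, -0.0, 2.0] [0.0, -0.139, 0.001]
th70.0 r122.0 -> (536, 17, 135, 34.0) [34.0, -0.0, 11.0] [0.0, -0.279, 0.001]
th80.0 r120.0 -> (536, 34, 139, 26.0) [47.0, -0.0, 21.0] [0.0, -0.419, 0.001]
th90.0 r118.0 -> (536, 52, 139, 20.0) [59.0, -0.0, 35.0] [0.001, -0.523, 0.001]
th100.0 r116.0 -> (536, 69, 136, 12.0) [67.0, -0.0, 49.0] [0.001, -0.663, 0.001]
```

View pics/w4.png

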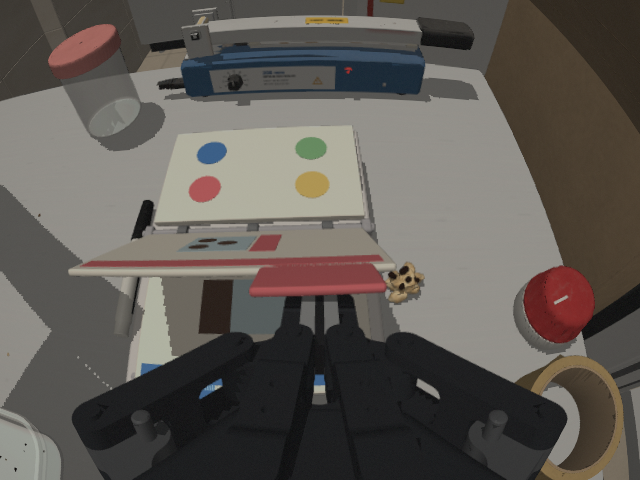

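The leaf is rising: its tab at (318,280) is carried on the finger and the box page shows below. I'll continue to 100°.

```bash
python3 -m handwheel '{"translation":[[5,0,0],[9,0,1],[14,0,1],[18,0,2],[22,0,4],[26,0,6],[30,0,9],[34,0,11],[37,0,13],[40,0,16],[44,0,18],[47,0,21],[50,0,24],[53,0,28],[56,0,31],[59,0,35],[61,0,39],[63,0,42],[65,0,45],[67,0,49]],"delta_rot":[[0,-0.035,0],[0,-0.07,0],[0,-0.105,0],[0,-0.139,0],[0,-0.174,0],[0,-0.209,0],[0,-0.244,0],[0,-0.279,0],[0,-0.314,0],[0,-0.349,0],[0,-0.384,0],[0,-0.419,0],[0,-0.445,0],[0,-0.471,0],[0,-0.497,0],[0,-0.523,0],[0,-0.558,0],[0,-0.593,0],[0,-0.628,0],[0,-0.663,0]]}'; python3 go.py l,100,12,116 l,110,6,114 l,120,0,112 l,130,0,110 l,140,0,108 l,150,0,108; python3 - <<'E'
from h import *
c,im,d=cam('wrist');cv2.imwrite('pics/w5.png',im)
E
```

```text
clock: 13.38
tool_pos: [536.2, 68.2, 135.4]
tcp_rot: [-2.112, -2.112, -0.22]
contact_force: [-0.8, -0.4, 1.6]
gripper_width: 0.2
gripper_force: 0.3
t 13.375 tcp [536.2  68.2 135.4] F [-0.8 -0.4  1.6] q [-0.09 -0.06  1.98  0.22  1.25 -0.16]
th100.0 r116.0 -> (536, 69, 136, 12.0) [1.0, -0.0, -1.0] [0.0, 0.002, 0.0]
th110.0 r114.0 -> (536, 85, 130, 6.0) [15.0, -0.0, 9.0] [0.0, -0.103, 0.0]
th120.0 r112.0 -> (536, 99, 121, 0.0) [28.0, -0.0, 20.0] [0.0, -0.208, 0.0]
th130.0 r110.0 -> (536, 114, 109, 0.0) [40.0, -0.0, 35.0] [0.0, -0.208, 0.0]
th140.0 r108.0 -> (536, 126, 94, 0.0) [49.0, -0.0, 52.0] [0.0, -0.208, 0.0]
th150.0 r108.0 -> (536, 138, 79, 0.0) [56.0, -0.0, 69.0] [0.0, -0.208, 0.0]
```

View pics/w5.png

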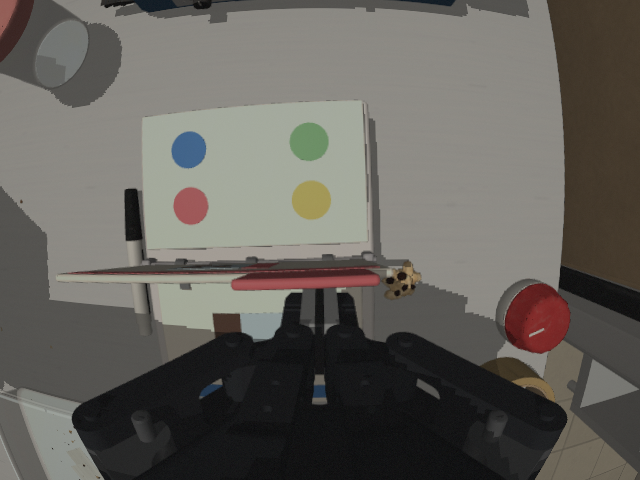

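The leaf is near upright with its tab at (305,282), and the finger is behind it pushing. I'll go on to 150°.

```bash
python3 -m handwheel '{"translation":[[5,0,1],[9,0,4],[12,0,7],[15,0,9],[19,0,12],[22,0,15],[25,0,17],[28,0,20],[31,0,24],[34,0,27],[37,0,31],[40,0,35],[43,0,39],[45,0,43],[47,0,48],[49,0,52],[51,0,56],[53,0,61],[55,0,65],[56,0,69]],"delta_rot":[[0,-0.025,0],[0,-0.05,0],[0,-0.075,0],[0,-0.103,0],[0,-0.13,0],[0,-0.155,0],[0,-0.18,0],[0,-0.208,0],[0,-0.208,0],[0,-0.208,0],[0,-0.208,0],[0,-0.208,0],[0,-0.208,0],[0,-0.208,0],[0,-0.208,0],[0,-0.208,0],[0,-0.208,0],[0,-0.208,0],[0,-0.208,0],[0,-0.208,0]]}'; python3 go.py l,150,0,108 l,160,0,108 l,170,0,108 l,175,0,108 l,180,0,108; cat > ang.py <<'E'
from h import *
c,im,d=cam('wrist');cv2.imwrite('pics/w6.png',im)
f=c['fx'];M=Rm(c['orientation']);v,u=np.mgrid[:480,:640]
a,b=u-c['cx'],v-c['cy'];r=np.hypot(a,b)+1e-9;k=np.tan(r/f)/r
p=np.stack([a*k*d,b*k*d,d],-1)@M.T+c['xyz'];x,y,z=np.moveaxis(p,-1,0)
m=(d>0)&(x>420)&(x<505)&(y>72)&(y<170)&(z>42)&(z<170)&(r<300)
for lo in range(72,170,14):
    q=m&(y>=lo)&(y<lo+14)
    if q.sum()>20: print(lo+7,q.sum(),np.percentile(z[q],[10,50,90]).round(1))
g=m&(z>51)
if g.sum()>50:
    w=np.polyfit(y[m],z[m],1);print('slope deg',np.degrees(np.arctan(w[0])))
q=(x>420)&(x<500)&(y>-55)&(y<30)&(d>0)&(z>20)&(z<70);print('blue leaf z',np.percentile(z[q],[10,50,90]) if q.sum() else None)
E
python3 ang.py
```

```text
clock: 15.92
tool_pos: [536.1, 137.3, 79.3]
tcp_rot: [-2.22, -2.22, -0.002]
contact_force: [-0.1, -0.2, 0.1]
gripper_width: -0.1
gripper_force: 0.3
t 15.925 tcp [536.1 137.3  79.3] F [-0.1 -0.2  0.1] q [0.15 0.03 1.98 0.   1.13 0.15]
th150.0 r108.0 -> (536, 138, 79, 0.0) [0.0, -0.0, 0.0] [-0.0, -0.002, 0.0]
th160.0 r108.0 -> (536, 146, 62, 0.0) [9.0, -0.0, 17.0] [-0.0, -0.002, 0.0]
th170.0 r108.0 -> (536, 151, 44, 0.0) [14.0, -0.0, 35.0] [-0.0, -0.002, 0.0]
th175.0 r108.0 -> (536, 152, 35, 0.0) [15.0, -0.0, 44.0] [-0.0, -0.002, 0.0]
th180.0 r108.0 -> (536, 153, 26, 0.0) [16.0, -0.0, 54.0] [-0.0, -0.002, 0.0]
79 505 [62.1 65.7 68.4]
93 949 [70.2 73.8 76.4]
107 1810 [78.  81.3 84.2]
121 2377 [85.8 89.2 92.2]
135 4269 [ 47.4  97.  158.6]
149 7297 [ 47.  104.7 165. ]
163 4139 [ 46.6  48.  110. ]
slope deg 3.6859604920522853
blue leaf z [45.32296752 46.17869974 46.97125728]
```

The leaf is at about 151°, as predicted, and the blue leaf is still flat. I'll lower it to about 175°.

```bash
python3 -m handwheel '{"translation":[[3,0,4],[5,0,8],[7,0,13],[9,0,17],[11,0,22],[12,0,26],[13,0,31],[14,0,35],[15,0,38],[15,0,41],[15,0,44],[15,0,44]],"delta_rot":[[0,0,0],[0,0,0],[0,0,0],[0,0,0],[0,0,0],[0,0,0],[0,0,0],[0,0,0],[0,0,0],[0,0,0],[0,0,0],[0,0,0]]}'; python3 ang.py;python3 go.py l,180,0,108
```

```text
clock: 17.48
tool_pos: [535.9, 152.1, 35.3]
tcp_rot: [-2.22, -2.22, -0.001]
contact_force: [-0.3, -0.0, 0.0]
gripper_width: -0.0
gripper_force: 0.0
93 370 [52.9 53.7 54.5]
107 899 [53.7 54.4 55.1]
121 1812 [54.5 55.2 56. ]
135 3394 [55.2 55.9 56.7]
149 6520 [ 55.9  57.  135.9]
163 12733 [ 57.1 127.8 147.4]
slope deg 49.14041355927754
blue leaf z None
t 17.525 tcp [536.  152.1  35.4] F [0.6 0.3 0.2] q [0.18 0.1  1.99 0.   1.05 0.18]
th180.0 r108.0 -> (536, 153, 26, 0.0) [1.0, -0.0, 10.0] [-0.0, -0.002, -0.0]
```

```bash
python3 -m handwheel '{"translation":[[0,0,1],[0,0,2],[0,0,3],[0,0,4],[0,0,5],[0,0,5]],"delta_rot":[[0,0,0],[0,0,0],[0,0,0],[0,0,0],[0,0,0],[0,0,0]]}'; python3 ang.py|head -5; python3 -m handwheel '{"translation":[[0,0,0.5],[0,0,1],[0,0,1]],"delta_rot":[[0,0,0],[0,0,0],[0,0,0]]}'
```

```text
clock: 18.27
tool_pos: [536.0, 152.0, 30.4]
tcp_rot: [-2.22, -2.22, -0.002]
contact_force: [0.1, 0.5, 0.3]
gripper_width: -0.1
gripper_force: 0.0
93 296 [51.2 51.9 52.6]
107 913 [51.3 52.  52.7]
121 1841 [51.4 52.2 52.9]
135 3417 [51.5 52.3 53. ]
149 6632 [ 51.7  52.7 130.1]
clock: 18.7
tool_pos: [536.1, 152.1, 29.7]
tcp_rot: [-2.22, -2.22, -0.002]
contact_force: [-1.4, 0.1, 2.2]
gripper_width: -0.0
gripper_force: 1.0
```

```bash
python3 ang.py|head -5; python3 -m handwheel '{"translation":[[0,0,0.3],[0,0,0.5],[0,0,0.5]],"delta_rot":[[0,0,0],[0,0,0],[0,0,0]]}'; python3 ang.py|head -5
```

```text
93 291 [51.  51.6 52.3]
107 911 [51.  51.7 52.4]
121 1850 [51.  51.8 52.5]
135 3441 [51.  51.8 52.5]
149 6612 [ 51.   52.  129.3]
clock: 19.12
tool_pos: [536.1, 152.1, 29.7]
tcp_rot: [-2.22, -2.221, -0.002]
contact_force: [-3.3, -1.9, 5.0]
gripper_width: -0.1
gripper_force: 2.8
93 286 [51.  51.7 52.3]
107 906 [51.  51.7 52.3]
121 1855 [51.  51.7 52.4]
135 3434 [51.  51.7 52.4]
149 6633 [ 51.   52.  129.3]
```

Force has risen to 5 N and the leaf no longer moves, so it's flat at the stop. I'll lift straight off and retreat.

```bash
python3 -m handwheel '{"translation":[[0,0,-3],[0,0,-15],[0,0,-50],[0,0,-100],[0,0,-150],[0,0,-200],[-50,0,-220],[-100,0,-220],[-150,0,-220],[-200,0,-220],[-250,0,-220],[-300,0,-220],[-300,0,-220],[-300,0,-220]],"delta_rot":[[0,0,0],[0,0,0],[0,0,0],[0,0,0],[0,0,0],[0,0,0],[0,0,0],[0,0,0],[0,0,0],[0,0,0],[0,0,0],[0,0,0],[0,0,0],[0,0,0]]}'; python3 - <<'E'
from h import *
c,im,d=cam('top');z=np.load('top0.npz');p=pts(c,d)
for n,s in dict(left=np.s_[215:260,250:280],right=np.s_[215:260,298:328]).items(): print(n,np.median(p[s][...,2]),p[s][...,2].std())
cv2.imwrite('pics/end.png',np.hstack([cv2.resize(q[130:345,170:460],None,fx=1.37,fy=1.37) for q in(z['im'],im)]))
E
```

```text
clock: 20.92
tool_pos: [536.1, -148.0, 248.8]
tcp_rot: [-2.221, -2.22, -0.003]
contact_force: [-0.0, 0.9, -0.4]
gripper_width: 0.2
gripper_force: 0.0
left 50.18628576003516 124.10143243853565
right 44.67923151112234 76.45159953627574
```

View pics/end.png

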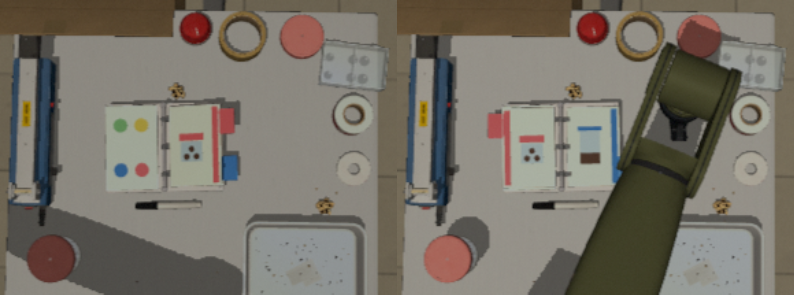

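The before/after view shows the pink leaf flat on the left with its tab at (495,125), and the box page showing on the right at (590,145). Marker, cookies, jar and rolls haven't moved, and the arm is clear of the guide.

```bash
python3 -c "
from bench import robot
print(robot.sign_off())"
```

```text
the job is handed in; nothing more can be done
None
```

The pink-tabbed leaf lies flat on the left page with the box page showing, the blue leaf is still flat on the right, nothing else was moved, and the job is handed in at about 21 s; the first push missed the tab and didn't move the leaf, and the final press to flat reached about 5 N.

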